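# Set the vial shuttle on its stop pin

### The job

Of the two spring-loaded vial shuttles, one carries a vial without a cap. With your fingertips, push that shuttle back along its track until its side tooth has passed the stop pin, then let it go, so that it springs back against the pin and stays there at mid position. Leave the other shuttle at home, do not press on or lift any vial, keep every vial seated upright in its hole and leave the other things on the bench where they are.

Things in the scene. Friction and masses are not known exactly. Their poses are not given: they have to be found in the camera images.
- lane_a: the fixed unit whose shuttle carries the uncapped vial; the left or the right one of the pair. Aluminium base 10 mm thick, x -100 to 105, y -70 to 80 mm. Origin on the bench; +x is the push direction (away from the robot, yaw at most 0.25 rad), +y left, z up. Rear bumper 44 mm high at x 92 to 105 mm. Two home stops, 18 mm high, at x -94 to -85, y +-36 mm
- shuttle_a (a joint): travel of lane_a's shuttle along +x, m: 0 at home (its start), about 0.055 resting on the raised pin, 0.085 at the end stop. A spring drives it back with 2.5 N at home, 7.5 N at the end; riding over the pin adds about 2 N. The pin snaps up behind the tooth at about 0.056; push on to 0.065 to 0.080, then release, fast or slowly
- push_a (a point): middle of the flat upright front face of lane_a's shuttle, the face to push (black rubber pad), 40 mm above the bench; at home at x -85, y 0 mm of lane_a. Shuttle: white block 90 mm long (x), 92 wide (y), from 14 to 62 mm above the bench; its two vial holes are 69 mm behind the face at y +-22 mm; vials reach 104 mm above the bench
- tooth_a (a point): top of the flat rear (robot-side) end of the steel tooth on the left (+y) flank of lane_a's shuttle, 54 mm left of the centre line, 48 mm above the bench; the tooth is 28 mm long, 16 mm wide, with a ramp below its leading end that presses the pin down
- pin_a (a joint): how far lane_a's sprung steel stop pin is pressed down, m: 0 up, 0.013 fully down. The shuttle works it; it need not be touched
- pin_a_tip (a point): top of lane_a's stop pin (8 mm thick, upright, in a dark collar), 44 mm above the bench when up; at x = -9, y = 54 mm of lane_a
- lane_b: the other unit, of the same build, with two capped vials; leave it alone. Same axes and sizes as lane_a
- shuttle_b (a joint): travel of lane_b's shuttle, m, 0 at home; must stay at home
- push_b (a point): middle of the front face of lane_b's shuttle, 40 mm above the bench
- vial_open: translucent open vial without a cap, 30 mm thick, 80 mm high, loose in one of the two holes of lane_a's shuttle; origin at the centre of its underside, 24 mm above the bench
- vial_a: capped vial (blue screw cap 34 mm), 80 mm high, loose in the other hole of lane_a's shuttle; origin at its underside
- vial_b1: capped vial in a hole of lane_b's shuttle, as vial_a
- vial_b2: capped vial in the other hole of lane_b's shuttle, as vial_a
- spare_near: capped vial 34 mm wide, 80 mm high, standing on the bench between the units; origin at its underside
- spare_far: larger capped vial 40 mm wide, 93 mm high, standing between the units farther from the robot; origin at its underside
- beaker: open clear beaker 68 mm wide, 85 mm high, on the right side of the bench; origin at its underside
- loose_cap: blue screw cap 44 mm wide, 17 mm high, on the left side of the bench; origin at its underside
- label_box: small cardboard box 60 x 90 x 45 mm, on the left side of the bench; origin at its underside
- reagent: amber bottle 64 mm wide, 120 mm high, on the right side of the bench; origin at its underside
There are look-alikes about, which are no part of the job. What is shaped like the vial_b2 but yellow is not meant.

How it is judged:
By the outcome, as a careful person would: the job done as asked, in the order asked, and still so for the second after the job is handed in, with the robot touching nothing.
It also fails if it takes over 35 s, if anything falls off the work surface, if the arm or the gripper's body presses on something with over 40 N, if the wrist force passes 120 N, or if a joint passes its speed limit or range.

### The arm

A 6-joint arm with a two-finger parallel gripper is mounted at the origin on the work surface. World frame = base frame: x ahead of the robot, y to its left, z up, the work surface at z = 0. Lengths are in mm, angles in degrees, forces in N, time in s.
With the tool pointing down it reaches from about 350 to 975 mm from the base axis. Payload 7.1 kg.
Tool frame: the origin (TCP) lies at the very end of the fingers, on their centre line; the grasp point (between the pads) lies 19 mm behind it (r.hold_point_z is the distance from the TCP to the grasp point, in mm); z points along the fingers, y is the direction in which the jaws open and shut (so a half turn about z gives the same grasp; the last joint's range is limited). The gripper opens to 88 mm and grips with 3 to 60 N. Pads are 20 mm wide; open, the fingers measure 115 mm over their backs; the gripper's body (75 mm by 178 mm) begins 61 mm behind the grasp point.
Start: joints at [-73.453, 24.242, 93.386, -0, 62.372, -1.089], TCP at [189.369, -595.604, 222.675] pointing down, gripper open.
Joint ranges: [-172.04, 172.04], [-51.8, 120.97], [4.93, 147.93], [-75.15, 255.16], [6.16, 154.13], [-145.62, 145.62]. Speed limits (degrees/s): [136.94, 136.94, 172.46, 180, 180, 180].

### API

Orientations are given as [roll, pitch, yaw] about the fixed x, y, z axes, in that order (R = Rz(yaw) Ry(pitch) Rx(roll)).
In Python, from bench import readout, get_image, r gives the robot as it stands.
- The arm moves only by the tool send_rows, never from a script. Its arguments are lists of equal length, an entry for each row: "angular": the turn, a rotation vector about the tool's x, y, z in degrees, a list of three; "translation": the shift along the tool's x, y, z in m, a list of three; "hand": the closure, from 0 (fully open) to 1 (shut). In form: {"angular": [[wx, wy, wz], ...], "translation": [[dx, dy, dz], ...], "hand": [hand, ...]}. A call has 1 to 8 rows; each row shifts and turns the commanded pose from where the row before left it, along the tool's axes as they then stand; what a row does not reach is not made up. A row lasts 1/10 s, in which the tool goes at most 50 mm and 8.59 degrees, less where a joint would pass 70% of its speed; a pose out of reach is approached as far as the arm can. A call with a gripper value outside its range is refused whole. The fingers move at their own pace and stop on an object; the grip force is fixed at half the most. Time passes only in rows, so rows that do not move let the fingers close. It gives the time, the measured TCP pose, the force and the opening at its end, in the units of the state.
- readout.get_obs(): the state, without advancing time (a new reading comes with each control period).
- get_image(name): name is "side" or "top" or "wrist"; returns a dict with "color" (480x640x3 uint8, red, green, blue), "fovy" (degrees; the focal length in pixels is half the picture's height over the tangent of half this angle, whatever the lens; pixels are square), "cx", "cy" (the principal point, pixels), "D" ([k1, k2, p1, p2, k3] as OpenCV has them; the pictures are not rectified), "R" (3x3) and "t" (3): a world point X has camera coordinates R X + t. Camera axes: x right, y down, z forward; pixel columns grow to the right and rows downward; lengths in mm; the calibration is good to about 2 mm. A picture is of the moment at which its call begins. There is no depth.
- r.close_job(): hands the job in, once; it reports no verdict.
The state is a dict: "time": time; "joints": joint angles; "qd": joint speeds; "joint_torque": joint torques, N m; "ee_pos": TCP position; "eef_rot": TCP orientation; "wrist_force": force on the tool from outside, world axes, zero at the start; "torque": the same for the moment, N m; "finger_gap": opening from 0.0 (shut) to 1.0 (fully open).
Only numpy, scipy, OpenCV 4.12 (cv2) and the standard library are available. Lean on these libraries where they do the work, as an engineer would, in place of code of your own. Each camera call takes 0.05 s, during which the arm holds its last target.

## Working session

There is one attempt and no reset: what is moved stays moved. The work goes in short steps, Python scripts to look and compute and a tool call to move; the robot and the scene stay as the last step left them, time stands still between calls to the robot, and variables do not carry over. Pictures are saved under pics/ and viewed, and the job is handed in when it is done.

Besides the shell and the picture viewer there is one more tool, called after "Emit:" as a command line: name --argument value ..., lists and objects as JSON in quotes. send_rows: Moves the arm, as the interface text tells. Its arguments: {"type":"object","properties":{"angular":{"type":"array","items":{"type":"array","items":{"type":"number"}}},"translation":{"type":"array","items":{"type":"array","items":{"type":"number"}}},"hand":{"type":"array","items":{"type":"number"}}},"required":["angular","translation","hand"]}

```bash
ls; mkdir -p pics; python3 - <<'E'
from bench import readout,get_image,r
import cv2,numpy as np
for n in ["side","top","wrist"]:
    d=get_image(n); cv2.imwrite(f"pics/{n}0.png",d["color"][:,:,::-1])
    print(n,d["fovy"],d["cx"],d["cy"],d["D"],np.round(d["R"],3).tolist(),np.round(d["t"],1))
print(readout.get_obs())
E
```

```text
pics
side 53.24545985436597 317.78541317818383 235.94560004478947 [-0.03368117  0.          0.          0.          0.        ] [[-0.809, -0.587, -0.018], [-0.288, 0.424, -0.859], [0.512, -0.69, -0.512]] [382.3 210.1 823.3]
top 50.3401643574319 308.8771885285758 236.916137684243 [-0.12009392  0.          0.          0.          0.        ] [[0.023, -0.999, -0.025], [-0.98, -0.018, -0.197], [0.197, 0.029, -0.98]] [  10.4  476.6 1155.6]
wrist 70.52103220819423 322.3737497271171 229.48344911715506 [-0.04451502  0.          0.          0.          0.        ] [[0.303, -0.953, -0.002], [-0.909, -0.289, 0.301], [-0.287, -0.09, -0.954]] [-625.1  -35.8  392.8]
{'time': 0.15, 'joints': array([-7.34512336e+01,  2.42759771e+01,  9.34221510e+01, -2.45230736e-04,
        6.23705786e+01, -1.08909553e+00]), 'qd': array([ 0.02049421, -0.04576098, -0.17251395,  0.08997115,  0.03836903,
       -0.01334359]), 'joint_torque': array([-6.14814180e-04, -5.44984531e+01, -2.73918825e+01,  6.44359714e-02,
        2.05638172e-02, -7.51511084e-05]), 'ee_pos': array([ 189.26856812, -595.19364171,  222.05745531]), 'eef_rot': array([-1.79931302e+02, -1.08882733e-03,  1.76379751e+01]), 'wrist_force': array([ 0.11581757, -0.19104741, -0.22577292]), 'torque': array([ 0.0019585 , -0.01999907, -0.04284967]), 'finger_gap': 0.9979991606026749}
```

View pics/top0.png

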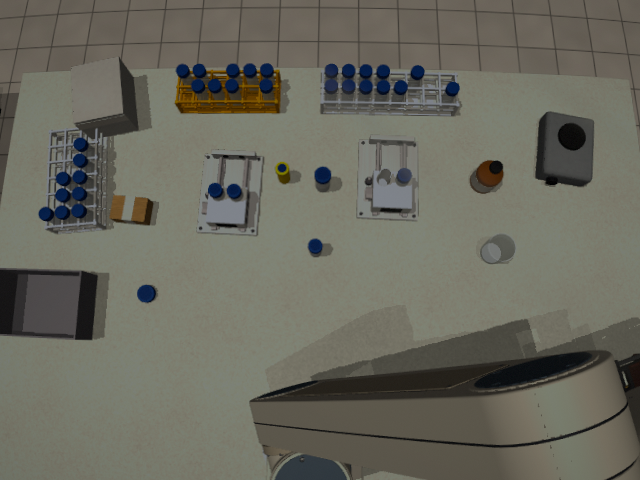

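View pics/side0.png

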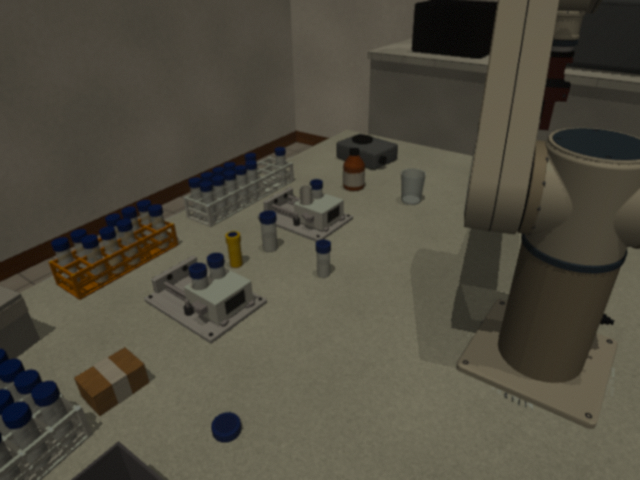

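The two candidates are the left unit at top px (230,195), with two blue caps at (215,190) and (234,191), and the right unit at (388,180), with an open translucent vial at about (383,178) and a blue cap at (404,176). The yellow vial at (283,172) and the racks are look-alikes. I choose the right unit and will check it in a close crop.

```bash
python3 - <<'E'
import cv2,numpy as np
t=cv2.imread("pics/top0.png");s=cv2.imread("pics/side0.png")
a=cv2.resize(t[125:230,345:435],None,fx=5.5,fy=5.5,interpolation=cv2.INTER_CUBIC)
cv2.imwrite("pics/topc.png",a)
b=cv2.resize(s[165:250,255:365],None,fx=7,fy=7,interpolation=cv2.INTER_CUBIC)
cv2.imwrite("pics/sidec.png",b)
E
```

```text
(no output)
```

View pics/topc.png

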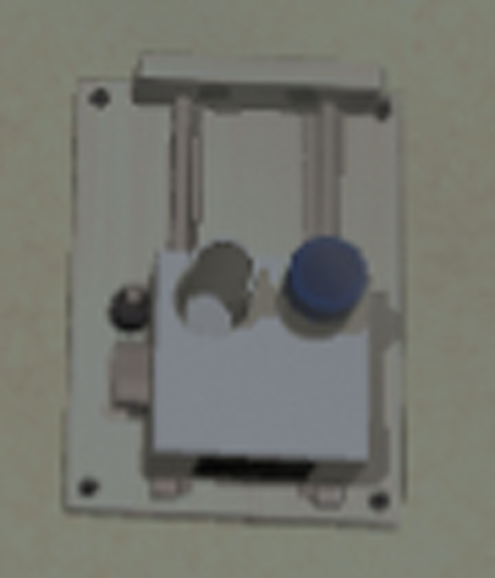

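View pics/sidec.png

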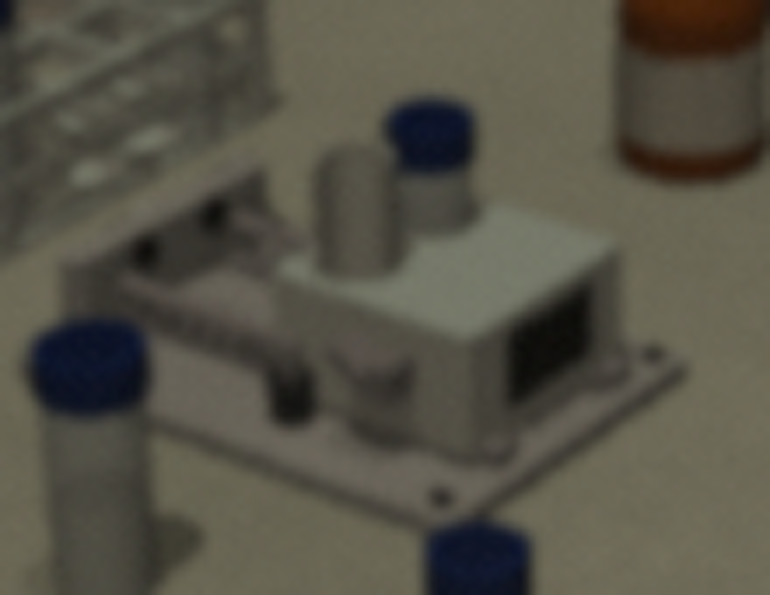

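Confirmed: the right unit carries the open vial, at crop (215,290). Its pin and tooth are on the left, the black pad faces the robot, and the shuttle is at home. Next I fit the unit's pose.

```bash
cat > h.py <<'E'
import numpy as np,cv2
def proj(d,P):
    f=240/np.tan(np.radians(d["fovy"]/2))
    K=np.array([[f,0,d["cx"]],[0,f,d["cy"]],[0,0,1]])
    return cv2.projectPoints(np.asarray(P,float).reshape(-1,3),cv2.Rodrigues(np.array(d["R"]))[0],np.array(d["t"],float),K,np.array(d["D"],float))[0].reshape(-1,2)
def lane(p,L):
    L=np.asarray(L,float);c,s=np.cos(p[2]),np.sin(p[2])
    return np.c_[p[0]+c*L[:,0]-s*L[:,1],p[1]+s*L[:,0]+c*L[:,1],L[:,2]]
E
python3 - <<'E'
from h import *
from bench import get_image,readout
from scipy.optimize import least_squares
dt=get_image("top");ds=get_image("side")
T=[((105,80,10),(80,80)),((-100,80,10),(65,512)),((-100,-70,10),(398,525)),((-85,46,62),(152,458)),((-85,-46,62),(370,462))]
S=[((-100,80,10),(430,530)),((-100,-70,10),(685,368)),((-85,46,62),(468,335)),((-85,-46,62),(615,248)),((5,46,62),(280,270))]
def f(px,s,o): return (np.array(px,float)+.5)/s-.5+o
tp=f([b for a,b in T],5.5,np.array([345,125])); sp=f([b for a,b in S],7,np.array([255,165]))
tl=[a for a,b in T];sl=[a for a,b in S]
g=lambda p:np.r_[(proj(dt,lane(p,tl))-tp).ravel(),(proj(ds,lane(p,sl))-sp).ravel()]
for nm,m in (("both",slice(None)),("top",slice(0,10)),("side",slice(10,20))):
    q=least_squares(lambda p:g(p)[m],[750,-150,0],x_scale=[100,100,.1],loss='soft_l1')
    print(nm,q.x,np.round(g(q.x),1))
    if nm=="both":p=q.x
print("push",lane(p,[(-85,0,40)]),"tooth",lane(p,[(-50,54,48)]))
print(np.degrees(p[2]),readout.get_obs()["ee_pos"])
E
```

```text
both [ 6.32792487e+02 -1.75670797e+02 -3.50898723e-02] [-0.3 -0.5 -0.6 -0.7 -0.   0.1 -0.3 -1.5 -1.  -0.2  2.9 -0.9  1.5 -1.7
  0.8  0.8  1.7 -0.5 -0.6  0.2]
top [ 6.31573225e+02 -1.76433245e+02 -2.83044540e-02] [-0.3  0.1 -0.1  0.   0.6  0.4  0.2 -0.9 -0.4  0.2  3.8 -1.   2.  -1.8
  1.6  0.8  2.3 -0.6  0.   0.3]
side [ 6.34079971e+02 -1.74005717e+02 -6.53696854e-02] [ 0.3 -1.8 -2.5 -2.3 -2.   0.4 -2.1 -2.7 -2.8 -0.3  0.5 -0.6  0.7 -0.9
 -1.1  1.2  0.8  0.1 -1.8  0.2]
push [[ 547.84481153 -172.68876979   40.        ]] tooth [[ 584.71773028 -119.94990497   48.        ]]
-2.010501584474199 [ 189.30086625 -595.37183172  222.30522886]
```

Emit:
send_rows --angular '[[0,0,6.5],[0,0,6.5],[0,0,6.6],[0,0,0],[0,0,0],[0,0,0],[0,0,0],[0,0,0]]' --translation '[[0,0,0],[0,0,0],[0,0,0],[0.018,-0.027,0],[0.018,-0.027,0],[0.018,-0.027,0],[0.018,-0.027,0],[0.018,-0.027,0]]' --hand '[1,1,1,1,1,1,1,1]'

```text
time: 1.05
ee_pos: [284.5, -462.6, 222.6]
eef_rot: [-180.0, -0.0, -2.0]
wrist_force: [-0.0, -0.4, -0.3]
finger_gap: 0.31
```

Emit:
send_rows --angular '[[0,0,0],[0,0,0],[0,0,0],[0,0,0],[0,0,0],[0,0,0],[0,0,0],[0,0,0]]' --translation '[[0.018,-0.027,0],[0.018,-0.027,0],[0.018,-0.027,0],[0.018,-0.027,0],[0.018,-0.027,0],[0.018,-0.027,0],[0.018,-0.027,0],[0.018,-0.027,0]]' --hand '[1,1,1,1,1,1,1,1]'

```text
time: 1.85
ee_pos: [435.9, -251.6, 222.8]
eef_rot: [180.0, -0.0, -2.0]
wrist_force: [0.5, -0.7, -0.7]
finger_gap: 0.004
```

Emit:
send_rows --angular '[[0,0,0],[0,0,0],[0,0,0],[0,0,0],[0,0,0]]' --translation '[[0.018,-0.027,0],[0.019,-0.027,0],[0.019,-0.028,0.02],[0,0,0.03],[0,0,0.02]]' --hand '[1,1,1,1,1]'

```text
time: 2.35
ee_pos: [494.1, -171.6, 151.3]
eef_rot: [-180.0, 0.0, -1.8]
wrist_force: [0.0, -0.2, -0.2]
finger_gap: 0.006
```

```bash
python3 - <<'E'
from bench import readout,get_image
import cv2
for n in ["wrist","top"]: cv2.imwrite(f"pics/{n}1.png",get_image(n)["color"][:,:,::-1])
print(readout.get_obs()["ee_pos"])
E
```

```text
[ 492.26435941 -171.72989342  150.20802846]
```

View pics/wrist1.png

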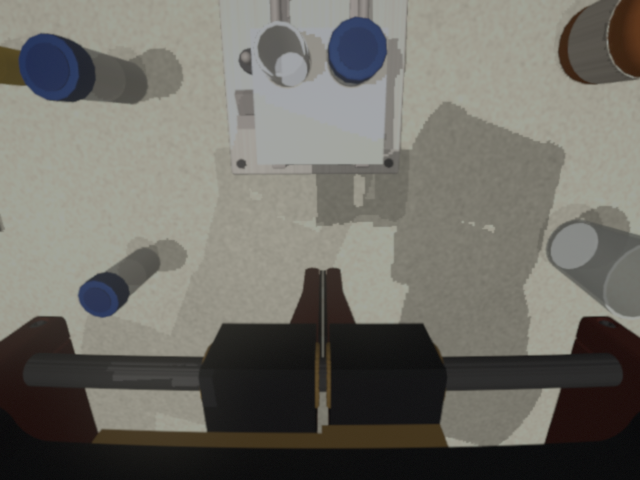

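View pics/top1.png

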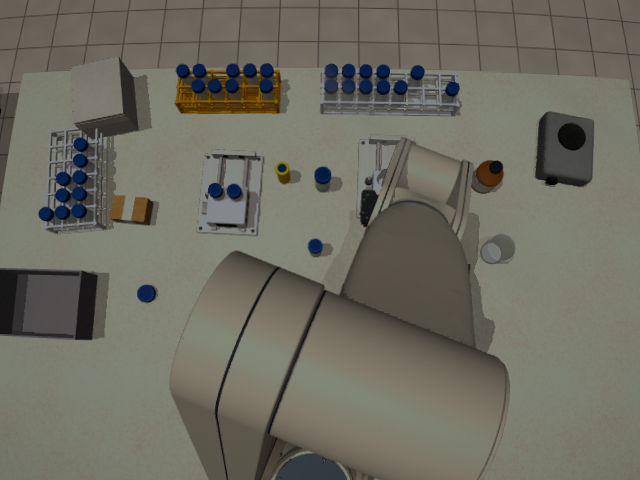

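Wrist view: lane front base edge at (232,174)–(400,174), shuttle top front corners at (256,165) and (384,164), open vial at (283,55), spare vial at (100,297), clear of the fingers. Cross-checking the fit with these points.

```bash
python3 - <<'E'
from h import *
from bench import get_image,readout
from scipy.optimize import least_squares
d=get_image("wrist");print(readout.get_obs()["ee_pos"])
L=[(-100,80,10),(-100,-70,10),(-85,46,62),(-85,-46,62)]
px=np.array([(232,174),(400,174),(256,165),(384,164)])
for p in ([632.8,-175.7,-.035],[631.6,-176.4,-.028]): print(np.round(proj(d,lane(p,L))-px,1).tolist())
q=least_squares(lambda p:(proj(d,lane(p,L))-px).ravel(),[632,-176,-.03],x_scale=[100,100,.1]);p=q.x
print(p,np.round(q.fun,1),lane(p,[(-85,0,40)]))
dt=get_image("top")
# spare_near cap top z=80 at top px (315,245)
s=least_squares(lambda v:(proj(dt,[[v[0],v[1],75]])-[[315,246]]).ravel(),[500,-50]);print("spare",s.x)
E
```

```text
[ 493.23224447 -172.35500544  151.76590293]
[[-0.7, -0.8], [-0.3, -0.5], [1.7, -1.8], [-0.4, -0.6]]
[[1.1, 1.2], [1.2, 0.3], [3.6, 0.2], [1.4, 0.6]]
[ 6.32099556e+02 -1.75066483e+02 -2.96716862e-02] [-0.7  0.5 -0.4 -0.1  1.5 -0.5 -0.6  0. ] [[ 547.13697071 -172.54475995   40.        ]]
spare [449.76694216   4.95535826]
```

Emit:
send_rows --angular '[[0,0,0],[0,0,0],[0,0,0],[0,0,0],[0,0,0],[0,0,0]]' --translation '[[0,0,0.03],[0,0,0.03],[0,0,0.03],[0,0,0.02],[0,0,0.008],[0,0,0]]' --hand '[1,1,1,1,1,1]'

```text
time: 3.15
ee_pos: [494.3, -173.2, 34.9]
eef_rot: [180.0, -0.0, -2.0]
wrist_force: [-0.3, -0.1, 0.8]
finger_gap: 0.004
```

Emit:
send_rows --angular '[[0,0,0],[0,0,0],[0,0,0],[0,0,0],[0,0,0],[0,0,0]]' --translation '[[0.012,0,0],[0.012,0,0],[0.008,0,0],[0.004,0,0],[0.002,0,0],[0,0,0]]' --hand '[1,1,1,1,1,1]'

```text
time: 3.75
ee_pos: [532.2, -174.0, 34.7]
eef_rot: [180.0, 0.0, -1.9]
wrist_force: [0.3, -0.4, -0.3]
finger_gap: -0.0
```

Emit:
send_rows --angular '[[0,0,0],[0,0,0],[0,0,0]]' --translation '[[0.002,0,0],[0.002,0,0],[0,0,0]]' --hand '[1,1,1]'

```text
time: 4.05
ee_pos: [536.2, -174.3, 34.7]
eef_rot: [180.0, -0.0, -2.0]
wrist_force: [-0.3, -0.7, -0.0]
finger_gap: 0.009
```

Emit:
send_rows --angular '[[0,0,0],[0,0,0],[0,0,0]]' --translation '[[0.002,0,0],[0.002,0,0],[0,0,0]]' --hand '[1,1,1]'

```text
time: 4.35
ee_pos: [539.6, -174.3, 34.5]
eef_rot: [-180.0, 0.1, -2.0]
wrist_force: [-2.9, -0.6, 2.3]
finger_gap: 0.007
```

Emit:
send_rows --angular '[[0,0,0],[0,0,0],[0,0,0],[0,0,0],[0,0,0],[0,0,0],[0,0,0]]' --translation '[[0.004,0,0],[0.006,0,0],[0.006,0,0],[0.006,0,0],[0.005,0,0],[0.003,0,0],[0,0,0]]' --hand '[1,1,1,1,1,1,1]'

```text
time: 5.05
ee_pos: [570.3, -175.1, 34.5]
eef_rot: [-180.0, 0.0, -1.9]
wrist_force: [-5.8, 0.3, 2.8]
finger_gap: 0.007
```

```bash
python3 - <<'E'
from bench import readout,get_image
import cv2
for n in ["wrist","side"]: cv2.imwrite(f"pics/{n}2.png",get_image(n)["color"][:,:,::-1])
s=cv2.imread("pics/side2.png");cv2.imwrite("pics/side2c.png",cv2.resize(s[120:270,215:365],None,fx=4,fy=4))
o=readout.get_obs();print(o["ee_pos"],o["wrist_force"])
E
```

```text
[ 570.03625368 -175.10842546   34.47272445] [-5.48711555  1.51800481  2.60195883]
```

View pics/wrist2.png

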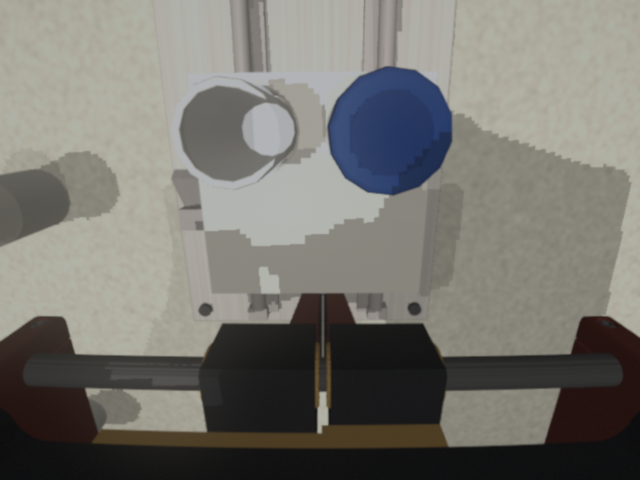

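View pics/side2c.png

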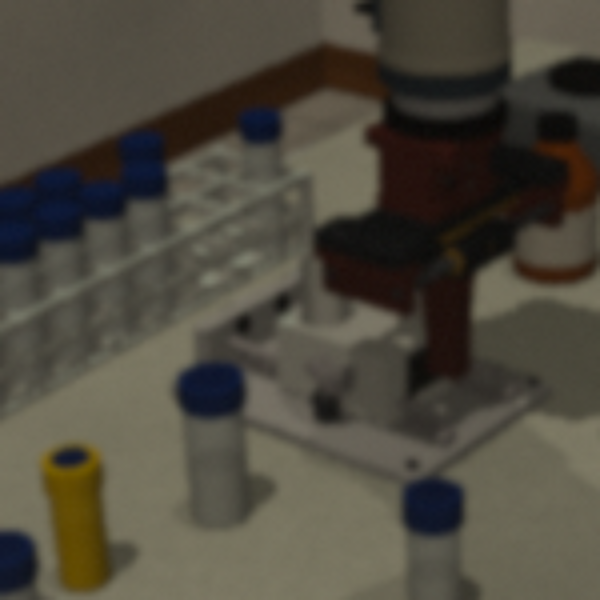

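The shuttle has moved about 32 mm. The vials are upright at wrist (235,130) and (390,130), and the tooth at (190,205) has reached the pin. Continuing to about 72 mm.

Emit:
send_rows --angular '[[0,0,0],[0,0,0],[0,0,0],[0,0,0],[0,0,0],[0,0,0],[0,0,0],[0,0,0]]' --translation '[[0.004,0,0],[0.006,0,0],[0.007,0,0],[0.007,0,0],[0.007,0,0],[0.006,0,0],[0.003,0,0],[0,0,0]]' --hand '[1,1,1,1,1,1,1,1]'

```text
time: 5.95
ee_pos: [609.8, -176.2, 34.3]
eef_rot: [-180.0, 0.1, -1.9]
wrist_force: [-6.3, 1.9, 3.4]
finger_gap: 0.005
```

```bash
python3 - <<'E'
from bench import readout,get_image
import cv2
for n in ["wrist"]: cv2.imwrite(f"pics/{n}3.png",get_image(n)["color"][:,:,::-1])
o=readout.get_obs();print(o["ee_pos"],o["wrist_force"])
E
```

```text
[ 609.63711555 -176.22732358   34.3596974 ] [-6.42751739  1.69311656  3.43526926]
```

View pics/wrist3.png

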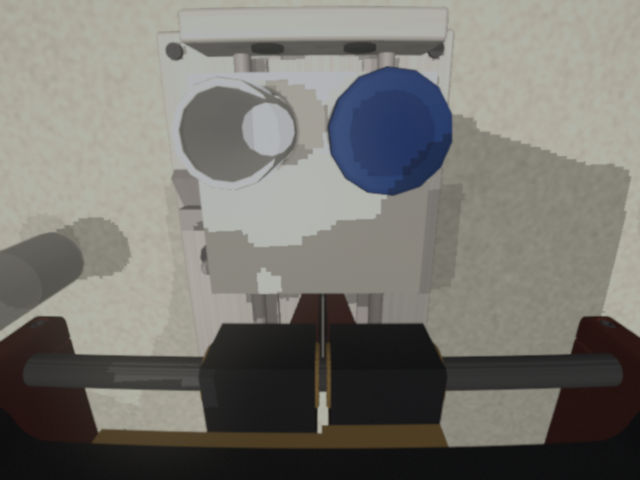

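The travel is about 72 mm. The pin at (203,255) is now on the robot side of the tooth, whose end is at (190,228). Backing off straight now.

Emit:
send_rows --angular '[[0,0,0],[0,0,0],[0,0,0],[0,0,0],[0,0,0],[0,0,0],[0,0,0],[0,0,0]]' --translation '[[-0.003,0,0],[-0.005,0,0],[-0.005,0,0],[-0.005,0,0],[-0.01,0,0],[-0.015,0,0],[-0.02,0,0],[-0.02,0,0]]' --hand '[1,1,1,1,1,1,1,1]'

```text
time: 6.8
ee_pos: [527.8, -174.2, 35.0]
eef_rot: [180.0, -0.2, -2.0]
wrist_force: [-0.6, -0.1, -1.1]
finger_gap: 0.005
```

Emit:
send_rows --angular '[[0,0,0],[0,0,0],[0,0,0],[0,0,0],[0,0,0],[0,0,0],[0,0,0],[0,0,0]]' --translation '[[-0.02,0,0],[-0.02,0,0],[0,0,-0.03],[0,0,-0.04],[0,0,-0.04],[0,0,-0.04],[0,0,-0.03],[0,0,0]]' --hand '[1,1,1,1,1,1,1,1]'

```text
time: 7.6
ee_pos: [490.7, -173.9, 219.6]
eef_rot: [179.8, -0.6, -2.0]
wrist_force: [0.1, 0.1, 0.2]
finger_gap: 0.003
```

```bash
python3 - <<'E'
from bench import readout,get_image
from h import *
im={}
for n in ["wrist","side","top"]: 
    im[n]=get_image(n);cv2.imwrite(f"pics/{n}4.png",im[n]["color"][:,:,::-1])
s=cv2.imread("pics/side4.png");cv2.imwrite("pics/side4c.png",cv2.resize(s[150:270,215:365],None,fx=5,fy=5))
o=readout.get_obs();print(o["ee_pos"],o["wrist_force"])
p=[632.1,-175.1,-.0297]
for tr in (0,55): print(tr,proj(im["wrist"],lane(p,[(-85+tr,46,62),(-85+tr,-46,62),(-9,54,44)])))
E
```

```text
[ 487.09408629 -172.52689057  214.2841851 ] [0.27445451 0.82431249 0.06209534]
0 [[268.24051002 156.34161587]
 [367.24083485 155.8289129 ]
 [258.72732223  71.33726791]]
55 [[265.35877305  93.48459558]
 [369.11054281  92.95507824]
 [258.72732223  71.33726791]]
```

View pics/wrist4.png

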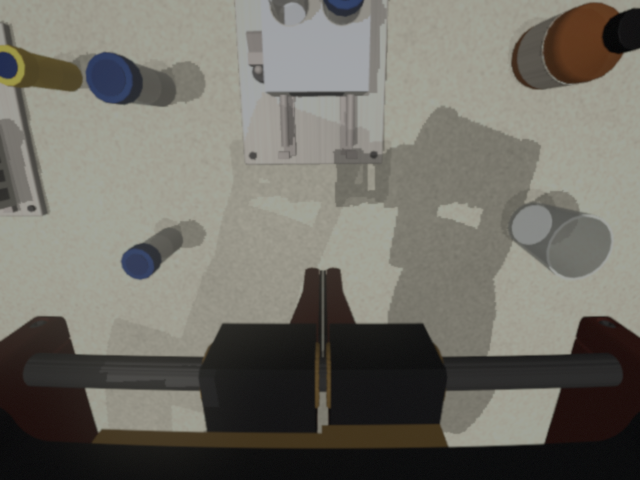

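View pics/side4c.png

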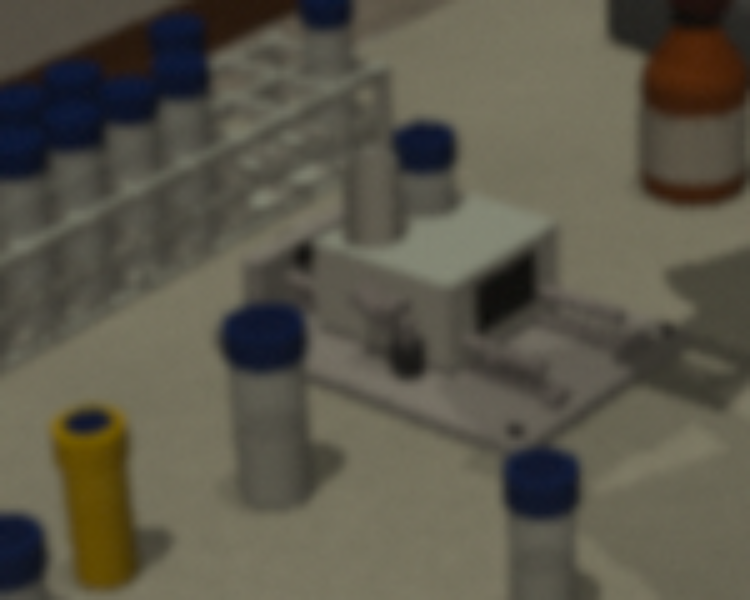

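View pics/top4.png

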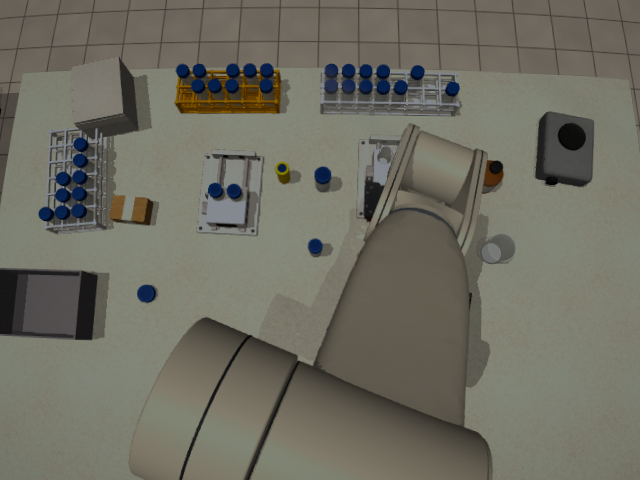

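The shuttle's front edge is at wrist (265,93)–(369,93), exactly where 55 mm of travel is predicted. The pin at (258,72) sits just behind the tooth. The vials are upright, the other unit is at home, and everything else is in place. Handing in.

```bash
python3 - <<'E'
from bench import r
print(r.close_job())
E
```

```text
the job is handed in; nothing more can be done
None
```

The job is done and handed in at about 8 s. I pushed the right-hand unit's shuttle, the one with the uncapped vial, with closed fingertips on its black pad to about 72 mm of travel. I then backed off straight and lifted clear.

- **Shuttle position:** in the last wrist picture its front edge lies where 55 mm of travel is predicted, with the stop pin just behind the tooth. It is holding at mid position.
- **Vials and other objects:** both vials in that shuttle stand upright. The other shuttle is at home, and the other bench items in view are where they were; the arm partly hid the right side in the last top picture.
- **Forces:** push readings were about 6–7 N horizontally, with about 3 N vertical. After retreat the wrist force was near zero, so the robot touches nothing.

No check failed. The pose estimates from the separate cameras differed by about 2–3 mm, and by about 2 degrees in yaw. A later wrist-camera fit agreed with the combined estimate, and contact came at about the expected point.

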